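# Free the worn feed roller of a document scanner with the forked tool

### The arm

A 6-joint arm with a two-finger parallel gripper is mounted at the origin on the work surface. World frame = base frame: x ahead of the robot, y to its left, z up, the work surface at z = 0. Lengths are in m, angles in rad, forces in N, time in s.
With the tool pointing down it reaches from about 0.375 to 0.975 m from the base axis. Payload 3.8 kg.
Tool frame: the origin (TCP) lies between the finger pads; the fingertips stand 8 mm ahead of it and the grasp point (between the pads) lies 11 mm behind it; z points along the fingers, x is the direction in which the jaws open and shut, and the axes are right-handed (so a half turn about z gives the same grasp; the last joint's range is limited). The gripper opens to 88 mm and grips with 3 to 60 N. Pads are 18 mm wide; open, the fingers measure 123 mm over their backs; the gripper's body (75 mm by 187 mm) begins 45 mm behind the grasp point.
Start: joints at [1.246, 0.264, 1.604, -0, 1.274, -0.037], TCP at [0.192, 0.647, 0.247] pointing down, gripper open.
Joint ranges: [-2.63, 2.63], [-0.94, 2.18], [0.31, 2.57], [-1.31, 4.45], [0, 2.66], [-2.55, 2.55]. Speed limits (rad/s): [2.57, 2.57, 3.14, 3.14, 3.14, 3.14].

### API

Orientations are given as a rotation vector (axis times angle).
In Python, from bench import bot gives the robot as it stands. Calls block until the motion is done:
- bot.move_to(position, orientation): joint-space move of the TCP to a pose.
- bot.move_l(position, v=0.15, orientation=None, until_force=None): straight line of the TCP; orientation=None keeps the orientation; v is the mean speed in m/s. With until_force (N) it stops when the force on the tool has changed by that much, and returns True; else False.
- bot.move_j(angles): joint-space move.
- bot.gripper_open() and bot.clamp(effort=None): open the fingers fully, or close them until they stop; effort is the grip in N (None keeps the last).
- bot.wait(seconds).
- bot.ik(position, orientation): joint angles nearest the present ones, or None.
- bot.read_state(): the state.
- bot.get_image(name): name is "scene" or "top" or "wrist"; returns a dict with "image" (400x640x3 uint8, blue, green, red), "z_map" (400x640 float32, m along the optical axis (not along the pixel's ray), 0 where there is no reading), "fx", "fy", "cx", "cy" (pixels), "R" (3x3) and "t" (3): a world point X has camera coordinates R X + t. Camera axes: x right, y down, z forward; pixel columns grow to the right and rows downward; lengths in m; the calibration is good to about 2 mm. The wrist camera is an equidistant fisheye: a pixel r from the principal point sees the ray r / f radians off the axis. A picture is of the moment at which its call begins.
A pose or a line that the arm cannot do raises bot.PlanningError and nothing moves.
- bot.sign_off(): hands the job in, once; it reports no verdict.
The state is a dict: "time_s": time; "qpos": joint angles; "joint_vel": joint speeds; "joint_efforts": joint torques, N m; "tool_pos": TCP position; "ee_rot": TCP orientation; "ft_force": force on the tool from outside, world axes, zero at the start; "wrist_torque": the same for the moment, N m; "opening": opening from 0.0 (shut) to 1.0 (fully open).
Only numpy, scipy, OpenCV 4.12 (cv2) and the standard library are available. Lean on these libraries where they do the work, as an engineer would, in place of code of your own. Each camera call takes 0.05 s, during which the arm holds its last target.

### The job

Take the worn feed roller out of the open document scanner. Use the forked tool from its stand to push the roller's spring bar gently sideways until its tip is out of the bearing plate, and with the tool raise that end clear above the plate; do not force the bar once it is fully in. Then put the tool back upright in its stand and lay the roller flat in the steel tray without dropping it, leaving everything else on the desk where it is.

Things in the scene. Friction and masses are not known exactly. Their poses are not given: they have to be found in the camera images.
- scanner: Cream desktop document scanner, fixed, 240 (its x) by 290 mm (its y), cover off. Origin: centre of its underside on the desk; z up. A black feed bay in its top (x -58 to 58, y -87 to 85, floor 40 mm high, rims 62 to 66 mm high in front and behind, 83 mm at the sides) holds the roller between two upright steel bearing plates. Roller axis: along the scanner's y at x = 0, height 72 mm.
- bar_hole (a point): Centre of the mouth of the blind hole (9 mm square, 6.5 mm deep) in the inner face of the right bearing plate, at scanner y +62.5, height 72 mm. The spring bar's tip sits 6 mm deep in it. The plate is 31 mm wide (x), 10 mm thick (y); its flat top is 8.5 mm above this point.
- notch (a point): Middle of the left bearing plate (scanner y -55 to -49) on the roller's axis, 72 mm high. The plate, 10 mm higher, has a U-notch open at the top in which the roller's plain end only lies: that end lifts straight out.
- roller: Worn grey rubber feed roller, 129 mm long, about 0.13 kg. Origin: on its axis, mid-rubber; y along the axis to the spring-bar end (it may have any turn about y). Rubber 26 mm in diameter, y -35 to 35, to be gripped here; white gear 24 mm in diameter, y -48.5 to -40; plain 8 mm journal to y -60; black sleeve 16 mm in diameter, y 35 to 42.5, from which the spring bar stands out to y 68.5.
- bar_collar (a point): Centre of the outer face of the spring bar's brass collar (22 mm in diameter, 3 mm thick), which the fork pushes along roller -y. It looks at the right bearing plate, 10 mm away; between them is only the bare 7 mm steel bar. About 3.5 N starts the bar and 10.5 N ends its 7 mm travel, where it stops dead; more than 17 N bends it.
- bar_tip (a point): End of the spring bar, on the roller's axis, 16 mm beyond the collar's outer face. It leaves its hole when the collar has gone 6 mm, and the bar meets its dead stop at 7 to 7.5 mm (the roller itself shifts by up to 0.5 mm until its gear meets the left plate). Freed, raised over the plate and let go, it springs out and rests on the plate's top.
- sleeve (a point): Centre of the end of the roller's black sleeve, the dead stop of the brass collar: 7 mm from the collar's inner face when the bar is out, touching it when the bar is fully in.
- fork: Forked tool standing upright in the stand, 60 g. Origin: centre of the underside (shoulder) of its handle; z up along the handle. Blue square handle 20 by 20 mm, 48 mm high above the origin. Below it the steel fork, 28 mm long: a plate 22 mm wide (tool's x), 4 mm thick (y), for 10 mm, then two prongs 5 mm wide (x), 3 mm thick (y) and 12 mm apart, to z -28 mm.
- fork_tip (a point): Middle between the tips of the two prongs. They go down on either side of the bar, between collar and bearing plate; their flat faces push the collar along the tool's y. Under load the arm and the tool in its fingers give way by some mm, so the force tells how far the bar is in. By friction on the collar the pressing fork carries the bar end up when it is raised.
- stand: Grey tool stand, fixed block 75 (x) by 60 mm (y), 40 mm high. Origin: centre of its underside. In the middle of its top is a slot 28 (x) by 11 mm (y), 34 mm deep, which takes the fork with the tool's x along the stand's x (either way round) until the handle's shoulder rests on the top.
- tray: Open stainless steel tray, fixed, outside 200 mm (x) by 140 mm (y), 33 mm high, walls 3 mm, floor 3 mm. Origin: centre of its underside.
- torch: Black and yellow torch standing upright, 42 mm in diameter, 150 mm high. Origin: centre of its foot. Leave alone.
- spare_box: Open cardboard box 100 by 160 mm, 30 mm high, with the new roller. Origin: centre of its underside. Leave alone.
- sanitiser: Clear bottle with a blue cap, 64 mm in diameter, 150 mm high. Origin: centre of its foot. Leave alone.
- mouse: Black computer mouse, 105 by 60 mm, 22 mm high. Leave alone.
- stapler: Red stapler, 130 by 36 mm, 44 mm high. Leave alone.
Things that resemble listed ones, but are neither listed nor needed, are in the scene too. Of the things like the stand, leave any that is green; of the rest the larger one is meant. Of the things that look like the roller, the largest one is meant.

How it is judged:
By the outcome, as a careful person would: the job done as asked, in the order asked, and still so for the second after the job is handed in, with the robot touching nothing.
It also fails if it takes over 72 s, if anything falls off the work surface, if the arm or the gripper's body presses on something with over 40 N, if the wrist force passes 120 N, or if a joint passes its speed limit or range.

## Working session

There is one attempt and no reset: what is moved stays moved. The work goes in short steps, each a Python script; the robot and the scene stay as the last script left them, time stands still between calls to the robot, and variables do not carry over. Pictures are saved under pics/ and viewed, and the job is handed in when it is done.

```bash
ls; mkdir -p pics; python3 - <<'E'
from bench import bot
import cv2,numpy as np
for n in("scene","top","wrist"):
    d=bot.get_image(n); cv2.imwrite(f"pics/{n}0.png",d["image"]); np.savez(f"pics/{n}0.npz",**d)
    print(n,d["fx"],d["cx"],d["cy"],d["R"],d["t"])
print(bot.read_state())
E
```

```text
pics
scene 369.20284186117163 322.2594760675215 199.7624366720662 [[-0.69760228  0.71634553  0.01414713]
 [ 0.51597493  0.51597811 -0.68376638]
 [-0.49711259 -0.46969742 -0.72956384]] [ 0.41854587 -0.16993891  1.58283749]
top 489.59055765208166 325.56273357694516 203.6629658796528 [[-0.00431816 -0.99988645 -0.01443718]
 [-0.98586212  0.00667502 -0.16742559]
 [ 0.16750295  0.0135101  -0.985779  ]] [-0.05954563  0.52663794  1.55228683]
wrist 309.70691628693146 316.09880966032625 197.42810260869157 [[ 0.28359781  0.95894184 -0.00168359]
 [ 0.9081957  -0.26802573  0.32146973]
 [ 0.30781952 -0.09269714 -0.94691836]] [-0.67396716 -0.04516478  0.39207601]
{'time_s': 0.15, 'qpos': array([ 1.24609369e+00,  2.64566167e-01,  1.60505909e+00,  1.02153383e-05,
        1.27373933e+00, -3.69342116e-02]), 'joint_vel': array([-0.00100734, -0.00363365, -0.0040424 , -0.00189012,  0.0013941 ,
       -0.00051131]), 'joint_efforts': array([ 3.67787597e-04, -5.02848423e+01, -3.57468975e+01,  7.29409000e-02,
        2.48882367e-02, -8.00444673e-05]), 'tool_pos': array([0.19141884, 0.64671525, 0.24568407]), 'ee_rot': array([ 2.51621649e+00,  1.87935542e+00, -2.29796553e-03]), 'ft_force': array([-0.61861379,  0.74327249,  0.52580985]), 'wrist_torque': array([ 0.02817739, -0.00099758, -0.03968647]), 'opening': 0.9996215166932372}
```

View pics/top0.png

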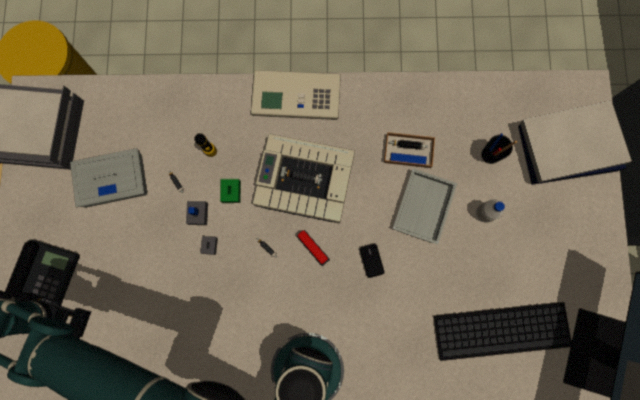

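View pics/scene0.png

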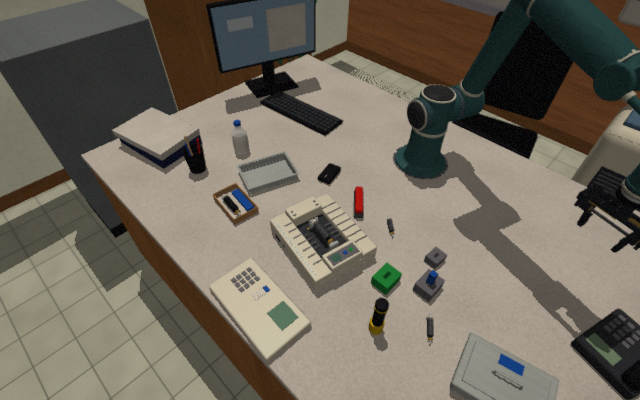

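View pics/wrist0.png

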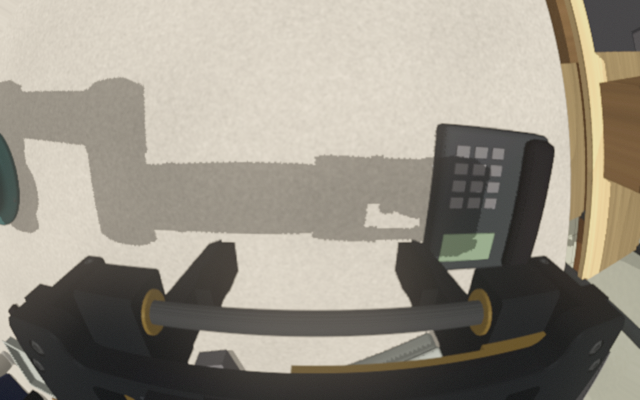

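```bash
cat > h.py <<'E'
import numpy as np,cv2
from scipy.spatial.transform import Rotation as Ro
def cloud(d):
    z=d["z_map"].astype(float); v,u=np.mgrid[0:z.shape[0],0:z.shape[1]]
    P=np.stack([(u-d["cx"])/d["fx"]*z,(v-d["cy"])/d["fy"]*z,z],-1)
    W=(P-d["t"])@d["R"]; W[z<=0]=np.nan; return W
def fish_cloud(d):
    z=d["z_map"].astype(float); v,u=np.mgrid[0:z.shape[0],0:z.shape[1]]
    a=(u-d["cx"])/d["fx"];b=(v-d["cy"])/d["fy"];th=np.hypot(a,b)
    k=np.tan(np.minimum(th,1.5))/np.maximum(th,1e-9)
    P=np.stack([a*k*z,b*k*z,z],-1); W=(P-d["t"])@d["R"]; W[z<=0]=np.nan; return W
def fish_proj(d,X):
    c=np.asarray(X)@d["R"].T+d["t"]; r=np.hypot(c[...,0],c[...,1]); th=np.arctan2(r,c[...,2])
    k=th/np.maximum(r,1e-9)
    return np.stack([d["cx"]+d["fx"]*c[...,0]*k,d["cy"]+d["fy"]*c[...,1]*k],-1)
def down(yaw): # tool z down, tool x (jaw) at world angle yaw
    c,s=np.cos(yaw),np.sin(yaw)
    return Ro.from_matrix(np.array([[c,s,0],[s,-c,0],[0,0,-1.]])).as_rotvec()
E
python3 - <<'E'
from h import *
d=dict(np.load("pics/top0.npz"));W=cloud(d)
for n,(u,v) in dict(scan=(268,200),stand=(190,207),stand2=(209,243),fork=(194,211),tray=(422,206),torch=(203,140),tf=(340,240)).items(): print(n,W[v,u])
cv2.imwrite("pics/a1.png",cv2.resize(d["image"][120:260,180:460],None,fx=2.85,fy=2.85,interpolation=3))
cv2.imwrite("pics/a2.png",cv2.resize(d["image"][130:225,245:360],None,fx=6,fy=6,interpolation=3))
E
```

```text
scan [0.53663461 0.12343501 0.06128609]
stand [0.51083107 0.36762402 0.08889143]
stand2 [0.40358511 0.32427647 0.00474216]
fork [0.49909796 0.35656015 0.08115496]
tray [ 0.52309574 -0.38321268  0.00354242]
torch [0.71122051 0.31671786 0.15386094]
tf [ 4.11503625e-01 -1.09097367e-01  8.43089510e-05]
```

View pics/a1.png

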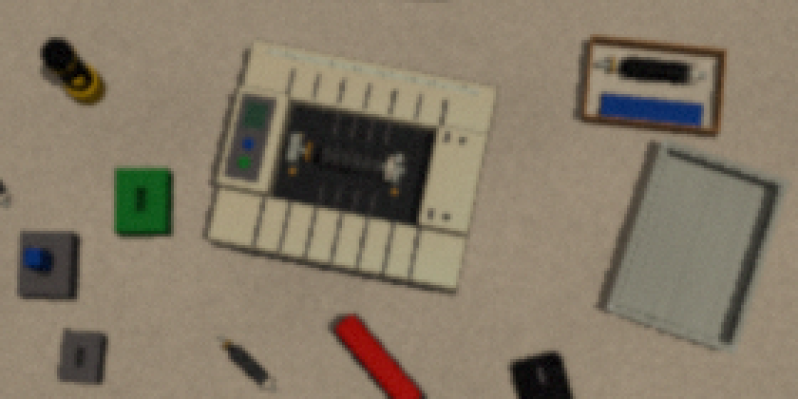

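View pics/a2.png

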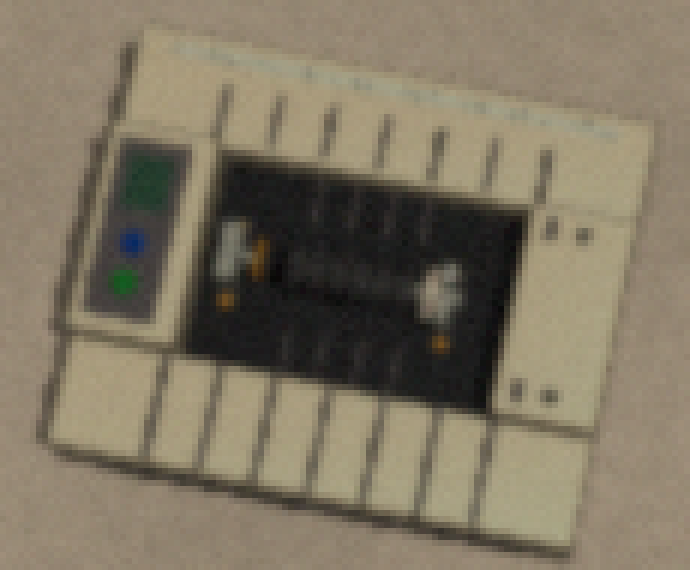

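```bash
python3 - <<'E'
from h import *
d=dict(np.load("pics/wrist0.npz"))
C=-d["R"].T@d["t"]; p=np.array([0.19141884, 0.64671525, 0.24568407]);T=Ro.from_rotvec([2.51621649e+00,  1.87935542e+00, -2.29796553e-03]).as_matrix()
print(C,T.T@(C-p),(d["R"]@T).round(3)); print(T.round(3))
d=dict(np.load("pics/top0.npz"));W=cloud(d)
# stand top: z 0.036-0.046 around
def rect(m,n):
    p=W[m][:,:2].astype(np.float32); r=cv2.minAreaRect(p); print(n,len(p),r,np.median(W[m][:,2]))
v,u=np.mgrid[0:400,0:640]
box=lambda a,b,c,e:(u>=a)&(u<b)&(v>=c)&(v<e)
z=W[...,2]
rect(box(180,212,195,230)&(z>.03)&(z<.047),"stand")
rect(box(180,212,195,230)&(z>.07),"fork")
rect(box(245,360,128,228)&(z>.055)&(z<.1),"scanner")
rect(box(385,460,165,245)&(z>.025),"tray")
for n,b in dict(torch=(190,220,130,160),sp=(380,440,130,170),san=(470,515,195,225),green=(218,242,176,205)).items():
    rect(box(*b)&(z>.02),n)
print(bot:=0)
E
```

```text
[0.11146542 0.67053431 0.3846484 ] [-9.84819005e-05 -8.34363190e-02 -1.38958097e-01] [[ 1.    -0.    -0.   ]
 [ 0.     0.947 -0.322]
 [ 0.     0.322  0.947]]
[[ 0.284  0.959 -0.001]
 [ 0.959 -0.284 -0.002]
 [-0.002 -0.    -1.   ]]
stand 350 ((0.5021243095397949, 0.36369189620018005), (0.07395908981561661, 0.06397388875484467), 0.35768523812294006) 0.040454540687037355
fork 56 ((0.5023927688598633, 0.3644067049026489), (0.018922068178653717, 0.02430480159819126), 4.105931282043457) 0.08617749666025917
scanner 4954 ((0.6137830018997192, 0.009168803691864014), (0.2905958890914917, 0.2420605719089508), 78.18164825439453) 0.06738599722145447
tray 709 ((0.5344942808151245, -0.392008900642395), (0.15456563234329224, 0.24558107554912567), 70.29363250732422) 0.03388310323034275
torch 280 ((0.7172293663024902, 0.32833725214004517), (0.040285419672727585, 0.03954051434993744), 31.986745834350586) 0.11271165548462495
sp 588 ((0.7041593194007874, -0.3428393304347992), (0.16093020141124725, 0.12229859828948975), 83.30909729003906) 0.028367291506076548
san 476 ((0.4956616759300232, -0.5835568308830261), (0.06335800141096115, 0.05632711946964264), 30.197908401489258) 0.10166130446182012
green 429 ((0.5755081176757812, 0.255921334028244), (0.061966121196746826, 0.07524344325065613), 89.96055603027344) 0.040425931595376045
0
```

```bash
python3 - <<'E'
from bench import bot
from h import *
t0=bot.read_state()["time_s"]
bot.move_to([0.47,0.364,0.20],down(np.pi/2))
s=bot.read_state();print(s["time_s"]-t0,s["tool_pos"],s["qpos"],s["ft_force"])
d=bot.get_image("wrist");np.savez("pics/w1.npz",**d);cv2.imwrite("pics/w1.png",d["image"])
bot.move_to([0.62,0.075,0.25],down(np.deg2rad(78.2)))
s=bot.read_state();print(s["time_s"]-t0,s["tool_pos"],s["qpos"],s["ft_force"])
d=bot.get_image("wrist");np.savez("pics/w2.npz",**d);cv2.imwrite("pics/w2.png",d["image"])
E
```

```text
1.4833 [0.46977261 0.36475144 0.20025916] [ 6.18109082e-01  1.46650519e-01  1.83182311e+00  4.34836638e-04
  1.16261595e+00 -9.53346767e-01] [ 0.270756   -0.05216119  0.38827082]
2.7833 [0.61956778 0.07616538 0.24964617] [ 8.20798594e-02  1.67527365e-01  1.71448405e+00  6.70104616e-04
  1.26024077e+00 -1.28409403e+00] [-0.917833   -0.55608364  1.01410017]
```

View pics/w1.png

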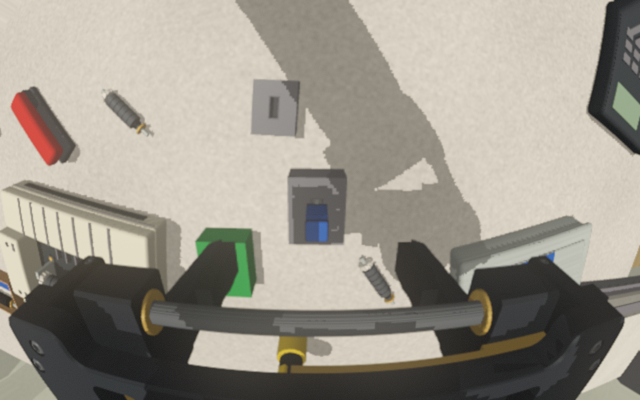

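View pics/w2.png

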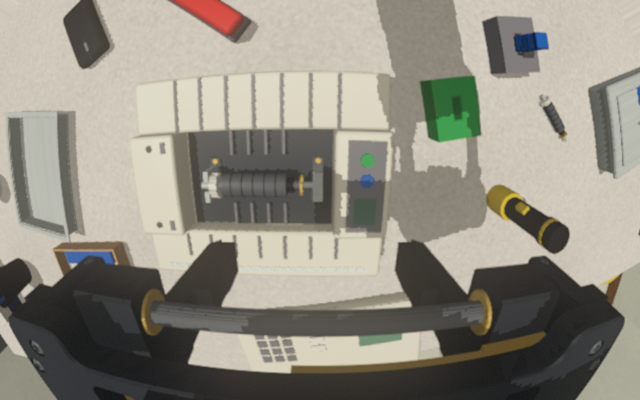

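```bash
python3 - <<'E'
from h import *
d=dict(np.load("pics/w1.npz"));W=fish_cloud(d);z=W[...,2]
v,u=np.mgrid[0:400,0:640]
box=lambda a,b,c,e:(u>=a)&(u<b)&(v>=c)&(v<e)
def rect(m,n):
    p=W[m][:,:2].astype(np.float32); r=cv2.minAreaRect(p); print(n,len(p),r,np.median(W[m][:,2]), p.min(0),p.max(0))
rect(box(280,355,160,250)&(z>.036)&(z<.044),"stand")
rect(box(300,335,195,250)&(z>.083)&(z<.1),"fork")
rect(box(245,305,75,140)&(z>.01)&(z<.1),"small")
cv2.imwrite("pics/w1c.png",cv2.resize(d["image"][160:255,275:360],None,fx=6,fy=6,interpolation=3))
d2=dict(np.load("pics/w2.npz"));
cv2.imwrite("pics/w2c.png",cv2.resize(d2["image"][140:225,190:350],None,fx=5,fy=5,interpolation=3))
W=fish_cloud(d2);z=W[...,2]
rect(box(120,400,60,280)&(z>.057)&(z<.09),"scanner")
rect(box(195,345,140,225)&(z>.078)&(z<.081+.006),"plates/gear")
# print height of roller ridge
yaw=np.deg2rad(78.18)
C=np.array([.6138,.0092]); ey=np.array([np.cos(yaw),np.sin(yaw)]);ex=np.array([ey[1],-ey[0]])
q=(W[...,:2]-C)@np.stack([ex,ey],1)
m=box(190,345,135,240)
for y0 in range(-66,72,4):
    k=m&(abs(q[...,1]*1000-y0)<2)&(z>.06)&(abs(q[...,0])<.03)
    if k.sum(): print(y0,k.sum(),"x",(q[k][:,0]*1000).min().round(1),(q[k][:,0]*1000).max().round(1),"zmax",(z[k]*1000).max().round(1))
E
```

```text
stand 3082 ((0.5036647319793701, 0.36486804485321045), (0.060656093060970306, 0.07571954280138016), 89.86595916748047) 0.04114077850006278 [0.46573842 0.33453944] [0.5415242  0.39525294]
fork 499 ((0.5033479332923889, 0.36556342244148254), (0.019786007702350616, 0.021037518978118896), 89.48699188232422) 0.08881407585656284 [0.49289954 0.35561255] [0.5139487  0.37544972]
small 2444 ((0.3969612121582031, 0.32294517755508423), (0.045741815119981766, 0.056904859840869904), 86.58828735351562) 0.031047515496120122 [0.36782074 0.2987183 ] [0.42665628 0.34707   ]
scanner 36518 ((0.6140208840370178, 0.009590774774551392), (0.29068028926849365, 0.2390337437391281), 78.2689437866211) 0.0669286238041048 [ 0.46909076 -0.1562874 ] [0.7585066  0.17453125]
plates/gear 3033 ((0.6168119311332703, 0.028949905186891556), (0.1515265554189682, 0.09085492789745331), 79.72311401367188) 0.0836182396330951 [ 0.5843929  -0.04707963] [0.6745909  0.11142332]
-58 18 x -3.0 3.7 zmax 77.4
-54 80 x -16.6 17.5 zmax 84.2
-50 128 x -17.0 17.6 zmax 85.5
-46 87 x -15.7 14.7 zmax 86.8
-42 127 x -12.9 14.6 zmax 87.2
-38 58 x -11.1 11.7 zmax 86.2
-34 60 x -11.9 11.5 zmax 86.5
-30 83 x -12.1 11.8 zmax 86.7
-26 80 x -12.1 11.6 zmax 86.8
-22 91 x -12.3 11.8 zmax 87.4
-18 88 x -11.9 11.7 zmax 87.2
-14 83 x -12.4 11.4 zmax 86.9
-10 93 x -12.2 11.8 zmax 86.5
-6 84 x -11.8 11.6 zmax 87.5
-2 89 x -11.7 11.7 zmax 86.9
2 94 x -12.0 11.6 zmax 87.4
6 92 x -12.4 11.5 zmax 87.6
10 91 x -12.6 11.4 zmax 86.6
14 97 x -18.1 11.4 zmax 242.9
18 96 x -12.2 11.4 zmax 87.0
22 94 x -12.3 11.6 zmax 87.2
26 101 x -12.8 13.4 zmax 87.1
30 96 x -12.3 11.4 zmax 87.0
34 97 x -12.1 12.1 zmax 86.2
38 63 x -7.3 8.4 zmax 82.3
42 64 x -7.1 8.9 zmax 82.0
46 42 x -4.1 6.3 zmax 79.1
50 42 x -9.6 9.6 zmax 84.9
54 38 x -9.8 9.6 zmax 84.9
58 24 x -2.4 3.3 zmax 77.5
62 50 x -14.9 16.5 zmax 83.0
66 133 x -14.7 16.7 zmax 83.5
70 131 x -14.9 16.6 zmax 83.5
```

View pics/w1c.png

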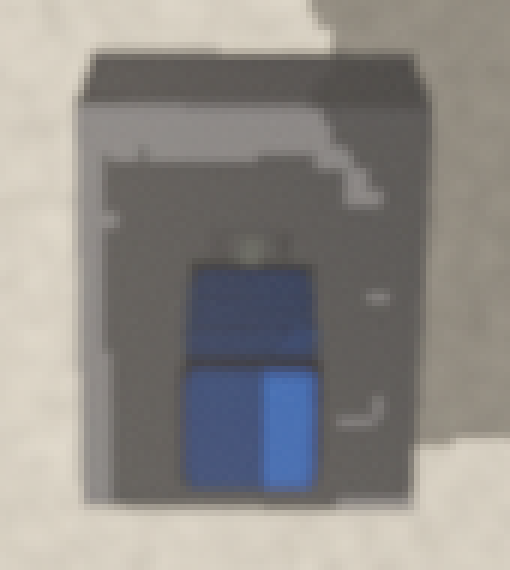

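View pics/w2c.png

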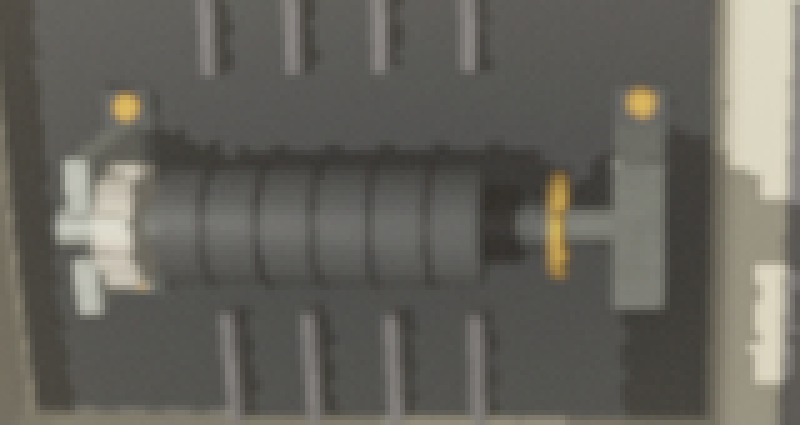

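```bash
cat >> h.py <<'E'
YAW=np.deg2rad(78.22); SC=np.array([.6139,.0094])
EY=np.array([np.cos(YAW),np.sin(YAW)]);EX=np.array([EY[1],-EY[0]])
def S(x,y,z): # scanner mm -> world m
    return np.r_[SC+EX*x/1000+EY*y/1000,z/1000]
E
python3 - <<'E'
from h import *
d=dict(np.load("pics/w2.npz"));W=fish_cloud(d);z=W[...,2]
q=(W[...,:2]-SC)@np.stack([EX,EY],1)*1000
ok=np.zeros(z.shape,bool);ok[135:240,190:350]=1
def rng(n,m): a=q[ok&m]; print(n,len(a),np.percentile(a,[2,98],axis=0).round(1).tolist())
rng("collar",(abs(q[...,0])>5)&(abs(q[...,0])<9)&(q[...,1]>44)&(q[...,1]<58)&(z>.073))
rng("rplate",(abs(q[...,0])<20)&(q[...,1]>58)&(q[...,1]<78)&(z>.080)&(z<.086))
rng("lplate",(abs(q[...,0])<20)&(q[...,1]>-60)&(q[...,1]<-49)&(z>.080)&(z<.0865))
hs=[(y,np.sum(ok&(abs(q[...,1]-y)<.5)&(abs(q[...,0]+0)>5)&(abs(q[...,0])<9)&(z>.073))) for y in range(45,76)]
print(hs)
E
python3 - <<'E'
from bench import bot
from h import *
r=down(np.pi/2)
bot.move_to([0.5035,0.3652,0.12],r)
bot.move_l([0.5035,0.3652,0.055],v=0.1)
s=bot.read_state();print(s["time_s"],s["tool_pos"],s["ft_force"])
bot.clamp(55)
s=bot.read_state();print(s["time_s"],s["tool_pos"],s["ft_force"],s["opening"]*88)
bot.move_l([0.5035,0.3652,0.15],v=0.12)
s=bot.read_state();print(s["time_s"],s["tool_pos"],s["ft_force"],s["opening"]*88)
bot.move_to(S(0.2,57.5,140),down(YAW))
bot.wait(.2)
s=bot.read_state();print(s["time_s"],s["tool_pos"],S(0.2,57.5,140),s["ft_force"],s["opening"]*88,Ro.from_rotvec(s["ee_rot"]).as_matrix().round(4).tolist())
d=bot.get_image("wrist");np.savez("pics/w3.npz",**d);cv2.imwrite("pics/w3.png",cv2.resize(d["image"][100:400,140:500],None,fx=2.2,fy=2,interpolation=3))
E
```

```text
collar 21 [[-8.8, 44.2], [8.0, 52.1]]
rplate 295 [[-14.6, 63.4], [16.3, 72.8]]
lplate 123 [[-16.2, -54.7], [17.3, -49.2]]
[(45, np.int64(2)), (46, np.int64(0)), (47, np.int64(1)), (48, np.int64(0)), (49, np.int64(1)), (50, np.int64(1)), (51, np.int64(7)), (52, np.int64(7)), (53, np.int64(0)), (54, np.int64(0)), (55, np.int64(0)), (56, np.int64(0)), (57, np.int64(0)), (58, np.int64(0)), (59, np.int64(0)), (60, np.int64(0)), (61, np.int64(0)), (62, np.int64(0)), (63, np.int64(8)), (64, np.int64(8)), (65, np.int64(8)), (66, np.int64(4)), (67, np.int64(3)), (68, np.int64(8)), (69, np.int64(8)), (70, np.int64(9)), (71, np.int64(7)), (72, np.int64(7)), (73, np.int64(8)), (74, np.int64(0)), (75, np.int64(0))]
5.0583 [0.50388213 0.36538003 0.05530672] [-0.63397742  0.23316903  1.05099747]
6.1 [0.50346635 0.36516474 0.05493546] [ 0.10318341 -0.330613    0.51950539] 19.389857200132017
7.0417 [0.50289494 0.36476418 0.14903714] [ 0.16895746 -0.08617042 -0.64401386] 19.405787572902813
8.4667 [0.62565949 0.0670747  0.14006474] [0.62583466 0.06564815 0.14      ] [ 0.29345546 -0.06069763  0.04253218] 19.52725223770845 [[0.2022, 0.9793, 0.0001], [0.9793, -0.2022, 0.0002], [0.0002, 0.0, -1.0]]
```

View pics/w3.png

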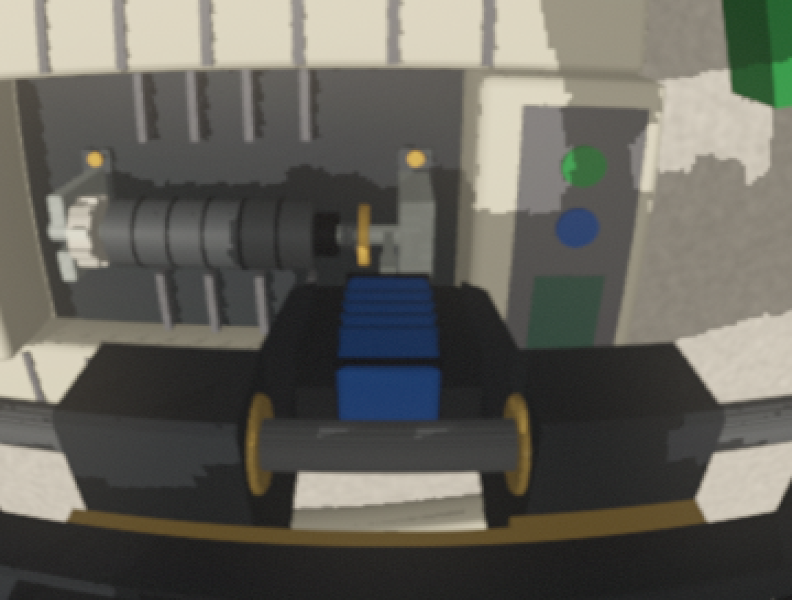

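```bash
python3 - <<'E'
from bench import bot
from h import *
P=[];F=[]
for i in range(12):
    bot.wait(.02);s=bot.read_state();P.append(s["tool_pos"]);F.append(s["ft_force"])
print(np.mean(P,0),np.std(P,0),np.mean(F,0),np.std(F,0),s["time_s"])
W=fish_cloud(dict(np.load("pics/w3.npz")));z=W[...,2]
q=(W[...,:2]-SC)@np.stack([EX,EY],1)*1000
ok=np.zeros(z.shape,bool);ok[190:250,200:350]=1
m=ok&(z>.088)&(z<.17)&(abs(q[...,1]-57)<20)
import itertools
for a in range(90,170,6):
    k=m&(abs(z*1000-a)<3)
    if k.sum()>3: print(a,k.sum(),np.percentile(q[k],[3,50,97],axis=0).round(1).tolist())
def rng(n,m): a=q[ok&m]; print(n,len(a),np.percentile(a,[2,98],axis=0).round(1).tolist())
rng("collar",(q[...,0]<-3)&(q[...,0]>-11)&(q[...,1]>46)&(q[...,1]<57)&(z>.067)&(z<.09))
rng("rplate",(abs(q[...,0])<20)&(q[...,1]>58)&(q[...,1]<78)&(z>.080)&(z<.086))
E
```

```text
[0.62574206 0.06650504 0.14007691] [3.45329499e-05 2.27444822e-04 2.15080542e-05] [ 0.00460665 -0.20166264 -0.74300422] [0.39034942 0.49809307 0.49225539] 8.7167
102 18 [[-11.2, 57.5], [-10.9, 58.8], [-10.4, 60.0]]
108 22 [[-11.4, 57.6], [-10.9, 58.8], [-10.5, 60.0]]
114 20 [[-11.5, 57.3], [-10.9, 58.8], [-10.5, 60.2]]
120 33 [[-11.5, 57.1], [-10.8, 58.8], [-10.3, 60.5]]
126 85 [[-11.3, 49.8], [-10.1, 58.8], [-9.6, 68.5]]
132 275 [[-10.7, 41.6], [-9.8, 58.2], [-8.6, 73.5]]
138 411 [[-10.8, 38.4], [-9.7, 56.7], [-8.2, 75.0]]
144 75 [[-10.6, 37.2], [-10.0, 54.8], [-9.4, 67.1]]
collar 91 [[-9.9, 46.1], [-3.1, 52.6]]
rplate 536 [[-14.6, 62.7], [11.3, 72.5]]
```

```bash
python3 - <<'E'
from bench import bot
from h import *
s=bot.read_state();print(s["time_s"],s["tool_pos"])
print(bot.move_l(S(0.2,57.5,103),v=0.05,until_force=5))
P=[];F=[]
for i in range(10):
    bot.wait(.05);s=bot.read_state();P.append(s["tool_pos"]);F.append(s["ft_force"])
P=np.array(P);print(s["time_s"],P[0],P[-1],S(.2,57.5,103),np.mean(F,0),np.std(F,0))
d=bot.get_image("wrist");np.savez("pics/w4.npz",**d);cv2.imwrite("pics/w4.png",cv2.resize(d["image"][120:270,200:400],None,fx=4,fy=4,interpolation=3))
E
```

```text
8.7167 [0.62578814 0.06615922 0.14005968]
False
10.1083 [0.62625415 0.06566201 0.1034919 ] [0.62586009 0.06567909 0.103114  ] [0.62583466 0.06564815 0.103     ] [ 0.15703657 -0.10056755 -0.41167902] [0.6026755  0.50245283 0.61404324]
```

View pics/w4.png

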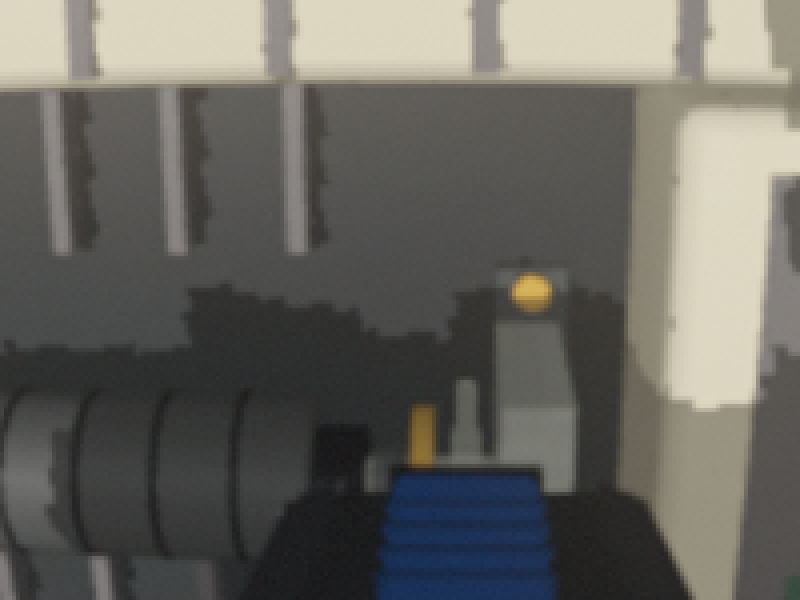

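```bash
cat >> h.py <<'E'
F0=np.array([0.0,-0.1,-.4])
E3=np.r_[EY,0]
def force(bot,n=8,dt=.015):
    F=[]
    for i in range(n):
        bot.wait(dt);s=bot.read_state();F.append(s["ft_force"])
    F=np.mean(F,0)-F0
    q=(s["tool_pos"][:2]-SC)*1000
    return F@E3,F@np.r_[EX,0],F[2],(q@EY,q@EX,s["tool_pos"][2]*1000),s["time_s"]
def show(n,f): print(n,"Fy %.1f Fx %.1f Fz %.1f"%f[:3],"y %.2f x %.2f z %.2f"%f[3],"t %.2f"%f[4])
E
python3 - <<'E'
from bench import bot
from h import *
print(bot.move_l(S(0.2,45,103),v=0.025,until_force=8))
f=force(bot);show("",f)
y=f[3][0]
import json
json.dump(y,open("y.json","w"))
E
```

```text
True
 Fy 7.0 Fx -0.0 Fz 0.8 y 50.01 x 0.14 z 102.91 t 10.76
```

```bash
python3 - <<'E'
from bench import bot
from h import *
y=50.0
for i in range(8):
    y-=1.0 if i<2 else .7
    bot.move_l(S(0.2,y,103),v=0.03)
    f=force(bot,8);show("cmd %.1f"%y,f)
    if f[0]>11.0: break
E
```

```text
cmd 49.0 Fy 6.7 Fx -0.4 Fz -0.9 y 50.63 x 0.36 z 103.31 t 11.14
cmd 48.0 Fy 7.3 Fx -0.4 Fz -0.4 y 49.86 x 0.39 z 103.37 t 11.53
cmd 47.3 Fy 7.9 Fx -0.0 Fz -0.6 y 49.32 x 0.39 z 103.37 t 11.91
cmd 46.6 Fy 8.3 Fx -0.0 Fz -0.3 y 48.81 x 0.39 z 103.41 t 12.29
cmd 45.9 Fy 8.8 Fx -0.3 Fz -0.3 y 48.27 x 0.42 z 103.43 t 12.68
cmd 45.2 Fy 9.3 Fx -0.4 Fz -0.1 y 47.73 x 0.45 z 103.50 t 13.06
cmd 44.5 Fy 10.0 Fx -0.3 Fz -0.4 y 47.24 x 0.46 z 103.53 t 13.44
cmd 43.8 Fy 10.6 Fx -0.5 Fz -0.3 y 46.69 x 0.47 z 103.55 t 13.82
```

```bash
python3 - <<'E'
from bench import bot
from h import *
y=43.8
for i in range(6):
    y-=.5
    bot.move_l(S(0.2,y,103),v=0.03)
    f=force(bot,10);show("cmd %.1f"%y,f)
    if f[0]>12.6: break
d=bot.get_image("wrist");np.savez("pics/w5.npz",**d);cv2.imwrite("pics/w5.png",cv2.resize(d["image"][120:270,200:400],None,fx=4,fy=4,interpolation=3))
E
```

```text
cmd 43.3 Fy 10.8 Fx -0.5 Fz -0.3 y 46.42 x 0.48 z 103.60 t 14.24
cmd 42.8 Fy 12.4 Fx -0.5 Fz 0.1 y 46.36 x 0.53 z 103.70 t 14.66
cmd 42.3 Fy 13.5 Fx -0.5 Fz -0.4 y 46.31 x 0.60 z 103.82 t 15.07
```

View pics/w5.png

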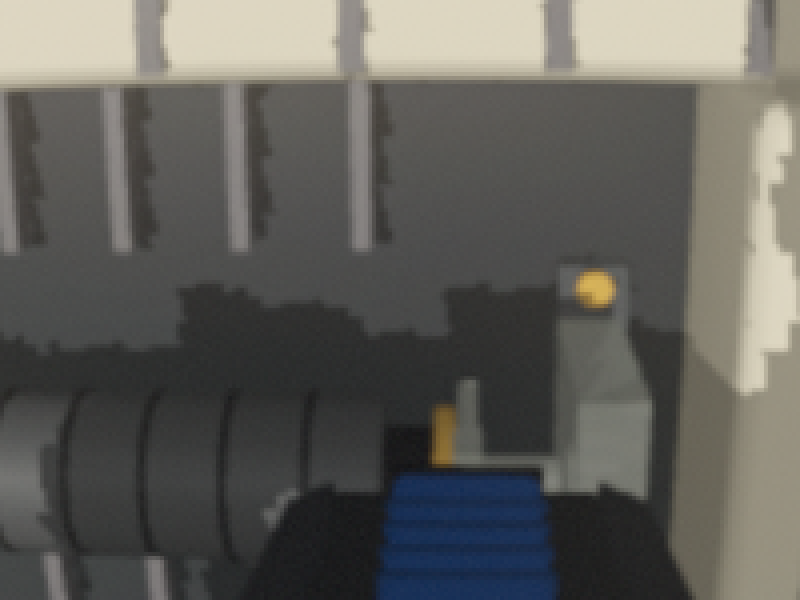

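```bash
python3 - <<'E'
from bench import bot
from h import *
import json
y=42.3;z=103.0
for i in range(10):
    z+=1.0 if i<4 else 2.0
    bot.move_l(S(0.2,y,z),v=0.03)
    f=force(bot,6);show("cmd %.1f %.1f"%(y,z),f)
    if f[0]<10.9 or f[0]>15.5:
        if f[0]>15.5:
            y+=.8
        else: y-=.6
        bot.move_l(S(0.2,y,z),v=0.03); f=force(bot,6); show(" corr",f)
    else:
        y+=np.clip((f[0]-13.2)*.25,-.5,.5)
json.dump([y,z],open("yz.json","w"))
d=bot.get_image("wrist");np.savez("pics/w6.npz",**d);cv2.imwrite("pics/w6.png",cv2.resize(d["image"][120:270,200:400],None,fx=4,fy=4,interpolation=3))
E
```

```text
cmd 42.3 104.0 Fy 13.4 Fx -0.3 Fz -0.2 y 46.25 x 0.64 z 104.79 t 15.47
cmd 42.3 105.0 Fy 13.4 Fx -0.3 Fz -0.7 y 46.19 x 0.62 z 105.73 t 15.82
cmd 42.4 106.0 Fy 13.1 Fx -0.3 Fz -0.4 y 46.14 x 0.58 z 106.67 t 16.18
cmd 42.4 107.0 Fy 12.8 Fx -0.1 Fz -0.9 y 46.10 x 0.54 z 107.57 t 16.52
cmd 42.3 109.0 Fy 13.1 Fx -0.1 Fz -2.0 y 46.04 x 0.43 z 109.37 t 16.88
cmd 42.2 111.0 Fy 13.3 Fx 0.1 Fz -2.0 y 46.08 x 0.41 z 111.32 t 17.23
cmd 42.2 113.0 Fy 13.0 Fx 0.3 Fz -1.7 y 46.13 x 0.48 z 113.38 t 17.57
cmd 42.2 115.0 Fy 13.4 Fx 0.2 Fz -1.8 y 46.11 x 0.50 z 115.41 t 17.93
cmd 42.3 117.0 Fy 12.9 Fx 0.1 Fz -1.3 y 46.12 x 0.54 z 117.47 t 18.27
cmd 42.2 119.0 Fy 13.3 Fx -0.6 Fz -1.1 y 46.09 x 0.61 z 119.59 t 18.62
```

View pics/w6.png

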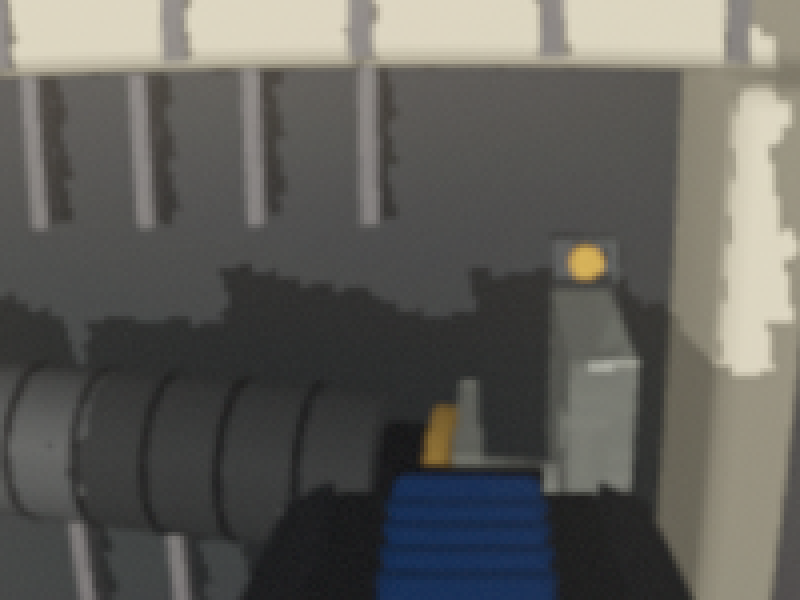

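```bash
python3 - <<'E'
from bench import bot
from h import *
import json
y,z=json.load(open("yz.json"))
for i in range(2):
    z+=2.0
    bot.move_l(S(0.2,y,z),v=0.03)
    f=force(bot,6);show("cmd %.1f %.1f"%(y,z),f)
    y+=np.clip((f[0]-13.2)*.25,-.5,.5)
json.dump([y,z],open("yz.json","w"))
d=bot.get_image("wrist");np.savez("pics/w7.npz",**d)
W=fish_cloud(d);Z=W[...,2]*1000
q=(W[...,:2]-SC)@np.stack([EX,EY],1)*1000
ok=np.zeros(Z.shape,bool);ok[190:245,200:400]=1
for y0 in range(34,76,2):
    k=ok&(abs(q[...,1]-y0)<1)&(Z>70)&(Z<112)&(abs(q[...,0]-0)<16)
    if k.sum(): print(y0,k.sum(),Z[k].min().round(1),Z[k].max().round(1),q[k][:,0].min().round(1),q[k][:,0].max().round(1))
E
```

```text
cmd 42.2 121.0 Fy 12.1 Fx 0.2 Fz -1.3 y 46.00 x 0.65 z 121.64 t 19.02
cmd 41.9 123.0 Fy 12.7 Fx 0.0 Fz -1.1 y 45.85 x 0.72 z 123.73 t 19.38
34 102 84.7 100.1 -11.1 0.7
36 45 81.3 111.5 -9.3 -3.3
38 43 88.7 112.0 -9.5 -3.2
40 36 91.6 110.3 -9.1 -3.3
42 48 91.4 112.0 -10.3 -3.6
44 69 83.6 111.9 -10.5 -2.3
46 66 82.3 111.5 -10.7 -8.7
48 37 82.5 111.9 -10.8 -2.0
50 8 93.8 111.9 -9.4 -1.3
52 6 93.4 111.7 -9.3 -1.1
54 4 95.0 111.5 -9.2 -1.8
56 1 110.1 110.1 -8.5 -8.5
58 15 95.7 100.4 -2.0 0.6
60 14 96.1 99.6 -2.0 1.9
62 84 70.1 83.4 -14.7 12.8
64 126 70.6 83.4 -14.9 10.1
66 125 70.5 83.2 -14.8 10.3
68 121 70.2 82.7 -15.1 9.8
70 116 70.3 83.1 -14.8 9.2
72 126 70.2 83.1 -14.8 10.4
74 2 80.5 80.9 4.5 5.5
```

```bash
python3 - <<'E'
from bench import bot
from h import *
import json
y,z=json.load(open("yz.json"))
bot.move_l(S(0.2,47.0,z),v=0.04); show("back",force(bot,6))
bot.move_l(S(0.2,49.0,z),v=0.04); f=force(bot,6);show("back",f)
for zz in (120,118,116,114):
    bot.move_l(S(0.2,49.0,zz),v=0.04); f=force(bot,6);show("low %d"%zz,f)
    if f[2]>1.2: break
d=bot.get_image("wrist");np.savez("pics/w8.npz",**d);cv2.imwrite("pics/w8.png",cv2.resize(d["image"][120:270,200:400],None,fx=4,fy=4,interpolation=3))
E
```

```text
back Fy 7.5 Fx 0.3 Fz -0.9 y 49.25 x 0.39 z 123.26 t 19.80
back Fy 6.6 Fx 0.3 Fz -1.0 y 50.75 x 0.36 z 123.18 t 20.15
low 120 Fy 6.6 Fx 0.0 Fz -0.9 y 50.72 x 0.38 z 120.18 t 20.50
low 118 Fy 7.0 Fx -0.1 Fz -0.6 y 50.73 x 0.34 z 118.16 t 20.85
low 116 Fy 6.3 Fx 0.1 Fz -1.2 y 50.68 x 0.32 z 116.12 t 21.20
low 114 Fy 6.5 Fx -0.1 Fz -1.4 y 50.68 x 0.34 z 114.11 t 21.55
```

View pics/w8.png

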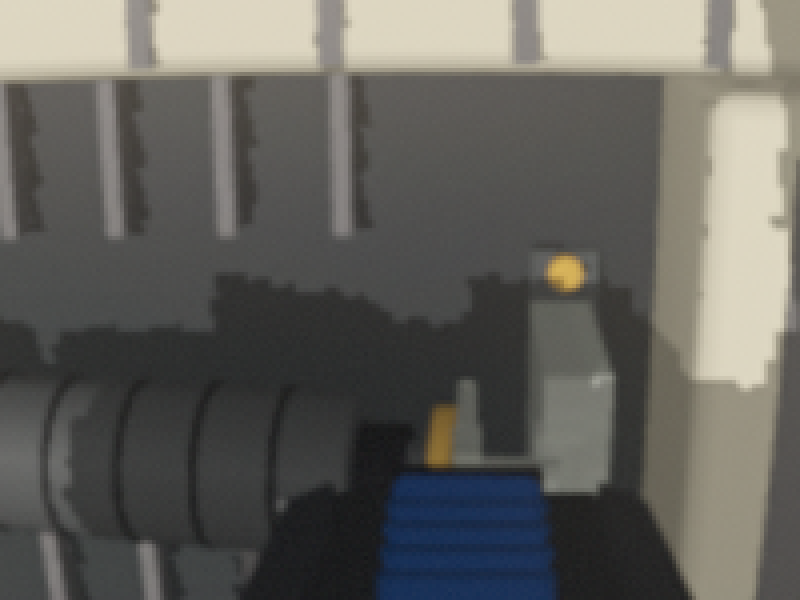

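```bash
python3 - <<'E'
from bench import bot
from h import *
bot.move_l(S(0.2,49,113),v=0.04); show("low",force(bot,6))
bot.move_l(S(0.2,52,113),v=0.04); show("b",force(bot,6))
bot.move_l(S(0.2,55.8,113),v=0.04); show("b",force(bot,10))
d=bot.get_image("wrist");np.savez("pics/w9.npz",**d);cv2.imwrite("pics/w9.png",cv2.resize(d["image"][120:270,200:400],None,fx=4,fy=4,interpolation=3))
E
```

```text
low Fy 6.7 Fx -0.3 Fz 0.4 y 50.73 x 0.50 z 113.48 t 21.95
b Fy 5.8 Fx 0.1 Fz 1.5 y 52.80 x 0.64 z 113.54 t 22.30
b Fy -0.0 Fx -0.2 Fz -0.3 y 55.21 x -0.04 z 112.63 t 22.72
```

View pics/w9.png

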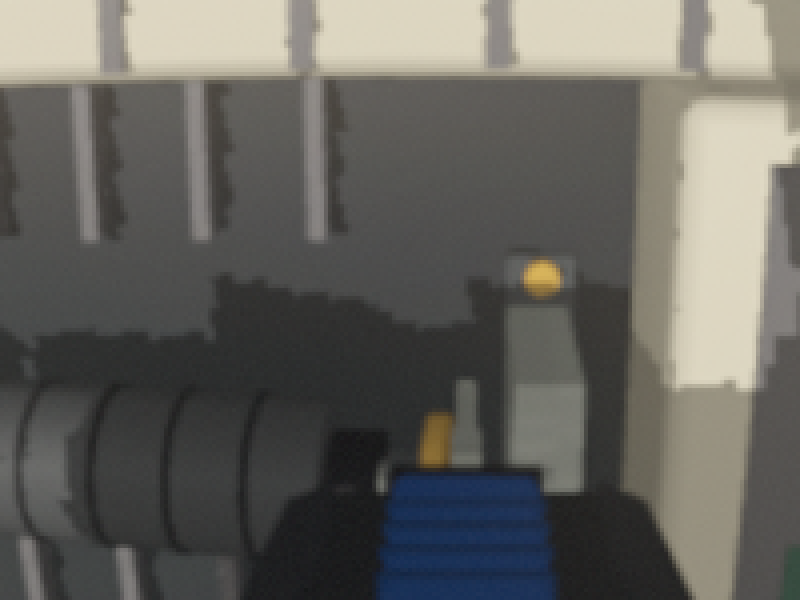

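```bash
python3 - <<'E'
from bench import bot
from h import *
print(bot.move_l(S(0.2,56.3,165),v=0.06,until_force=5)); show("up",force(bot,4))
d=bot.get_image("wrist");np.savez("pics/w10.npz",**d);cv2.imwrite("pics/w10.png",cv2.resize(d["image"][100:400,140:500],None,fx=2.2,fy=2,interpolation=3))
bot.move_to([0.5035,0.3650,0.125],down(np.pi/2))
bot.wait(.7)
s=bot.read_state();print(s["time_s"],s["tool_pos"],s["opening"]*88)
d=bot.get_image("wrist");np.savez("pics/w11.npz",**d);cv2.imwrite("pics/w11.png",cv2.resize(d["image"][100:300,200:440],None,fx=3,fy=3,interpolation=3))
W=fish_cloud(d);z=W[...,2]*1000
ok=np.zeros(z.shape,bool);ok[150:260,230:400]=1
for a in range(80,150,5):
    k=ok&(abs(z-a)<2.5)&(abs(W[...,1]-.365)<.013)&(W[...,0]<.515)
    if k.sum()>3: print(a,k.sum(),(np.percentile(W[k][:,:2],[3,50,97],axis=0)*1000).round(1).tolist())
E
```

```text
False
up Fy -0.1 Fx 0.5 Fz -0.4 y 56.17 x -0.25 z 164.31 t 23.85
25.8417 [0.50347761 0.36501632 0.12500505] 19.911166001338042
85 15 [[492.3, 363.6], [492.7, 364.8], [493.4, 366.1]]
90 15 [[492.6, 363.6], [493.0, 364.8], [493.3, 366.0]]
95 15 [[492.0, 363.6], [492.7, 364.8], [493.4, 366.0]]
100 20 [[492.5, 363.4], [492.8, 364.8], [493.3, 366.2]]
105 25 [[492.4, 363.1], [492.9, 364.8], [493.3, 366.5]]
110 54 [[492.4, 358.1], [493.3, 364.8], [494.2, 373.7]]
115 189 [[493.1, 355.0], [493.7, 364.8], [494.8, 374.7]]
120 164 [[493.2, 352.7], [494.0, 365.3], [495.5, 377.4]]
125 256 [[493.0, 353.2], [493.9, 364.8], [495.3, 377.1]]
130 269 [[493.0, 352.9], [493.9, 364.8], [495.3, 377.1]]
135 243 [[493.0, 353.2], [493.8, 365.3], [495.3, 376.8]]
140 4 [[492.9, 361.7], [493.5, 365.0], [493.5, 368.0]]
```

View pics/w10.png

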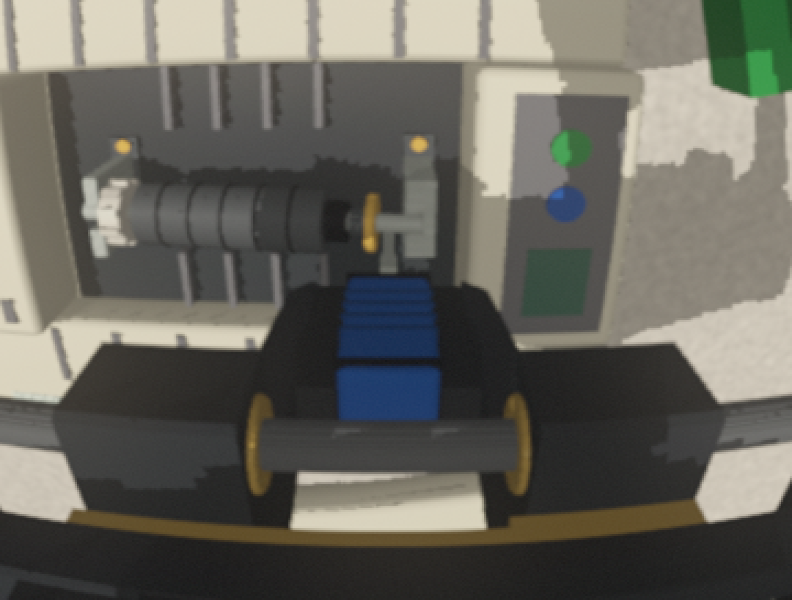

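View pics/w11.png

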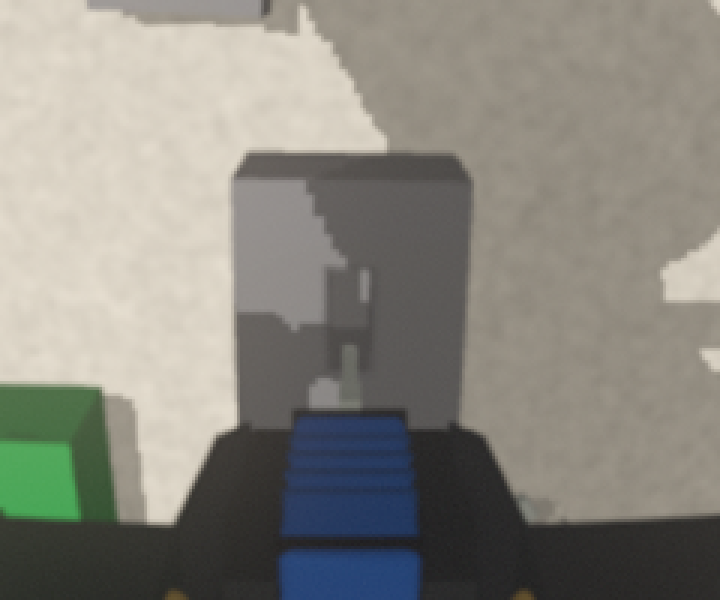

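```bash
python3 - <<'E'
from bench import bot
from h import *
print(bot.move_l([0.5034,0.365,0.060],v=0.06,until_force=7))
s=bot.read_state();print(s["time_s"],s["tool_pos"],s["ft_force"])
print(bot.move_l([0.5034,0.365,0.0535],v=0.02,until_force=3))
bot.wait(.1);s=bot.read_state();print(s["time_s"],s["tool_pos"],s["ft_force"])
E
```

```text
False
27.125 [0.50380085 0.36527083 0.06056017] [-0.11605524  0.73030321 -1.1079884 ]
True
27.5583 [0.50386211 0.36530501 0.05492145] [-0.25290363  0.5486567   5.65671725]
```

```bash
python3 - <<'E'
from bench import bot
from h import *
bot.gripper_open()
bot.move_l([0.5036,0.365,0.14],v=0.12)
s=bot.read_state();print(s["time_s"],s["tool_pos"],s["ft_force"])
d=bot.get_image("wrist");np.savez("pics/w12.npz",**d);cv2.imwrite("pics/w12.png",cv2.resize(d["image"][100:300,200:440],None,fx=3,fy=3,interpolation=3))
W=fish_cloud(d);k=(W[...,2]>.083)&(W[...,2]<.095);k[:,:290]=0;k[:,345:]=0;k[:150]=0;k[290:]=0
print(k.sum(),cv2.minAreaRect(W[k][:,:2].astype(np.float32)),np.median(W[k][:,2]))
bot.move_to(S(0,15,200),down(YAW-np.pi/2)); bot.wait(.5)
s=bot.read_state();print(s["time_s"],s["tool_pos"],s["qpos"])
d=bot.get_image("wrist");np.savez("pics/w13.npz",**d);cv2.imwrite("pics/w13.png",d["image"])
W=fish_cloud(d);z=W[...,2]*1000
q=(W[...,:2]-SC)@np.stack([EX,EY],1)*1000
for y0 in range(-64,76,4):
    k=(abs(q[...,1]-y0)<1.5)&(z>72)&(z<112)&(abs(q[...,0])<17)
    if k.sum()>3: print(y0,k.sum(),np.percentile(z[k],95).round(1),np.percentile(q[k][:,0],[2,98]).round(1))
E
```

```text
29.5167 [0.50307756 0.36464894 0.13925743] [ 0.08729335  0.0284035  -0.96821336]
886 ((0.5034669637680054, 0.36504024267196655), (0.020396973937749863, 0.02032329887151718), 89.39996337890625) 0.0888782434971826
31.4333 [0.61697264 0.02437814 0.2000348 ] [-8.63831049e-04  1.89064617e-01  1.78286344e+00  3.62736951e-05
  1.16961128e+00  2.04248328e-01]
-60 9 77.1 [-0.5  3.3]
-56 14 78.9 [-11.7   3.4]
-52 68 84.2 [-16.4  16.7]
-48 116 87.0 [-15.6  16.7]
-44 78 87.6 [-13.1  13.9]
-40 154 86.7 [-12.9  13.8]
-36 20 87.6 [-8.9 10.3]
-32 76 88.3 [-11.8  12.1]
-28 78 88.8 [-11.1  13. ]
-24 81 89.2 [-11.6  13.4]
-20 81 89.9 [-11.5  13.3]
-16 79 90.2 [-11.4  13.2]
-12 88 90.7 [-11.3  13.1]
-8 82 91.0 [-11.3  13. ]
-4 84 91.4 [-11.2  13. ]
0 93 91.7 [-11.1  12.8]
4 86 92.4 [-11.   12.7]
8 89 92.9 [-11.   12.6]
12 103 93.0 [-10.9  14.4]
16 95 93.4 [-10.8  14.4]
20 105 93.8 [-10.8  14.2]
24 105 94.5 [-11.6  14.1]
28 101 94.4 [-10.6  13.2]
32 106 95.3 [-10.6  13.8]
36 104 90.6 [-10.5  13.2]
40 68 91.2 [-6.3  9.4]
44 42 89.2 [-5.6  7.4]
48 44 95.0 [-8.9 10.5]
52 162 94.3 [-9.4 11.3]
56 27 87.8 [-1.7  3.7]
60 22 88.8 [-1.3  3.7]
64 130 88.6 [-14.7  16.2]
68 156 87.8 [-14.5  16.1]
72 149 82.5 [-13.7  16.1]
```

View pics/w12.png

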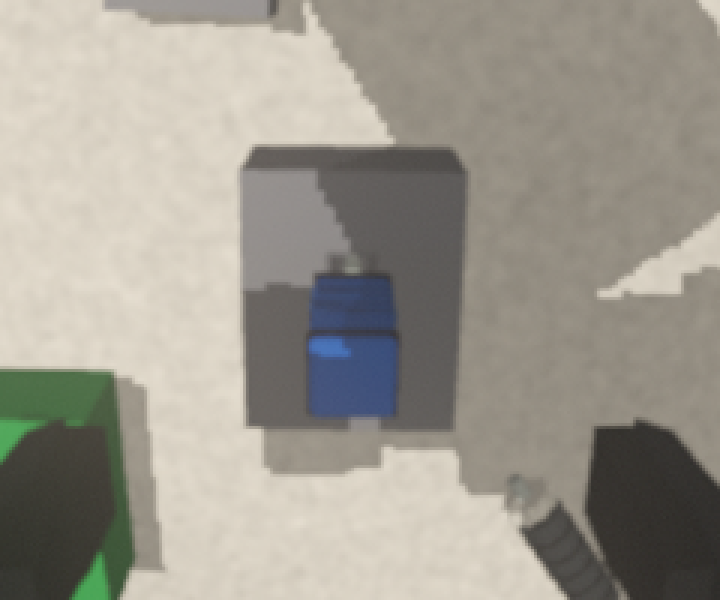

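View pics/w13.png

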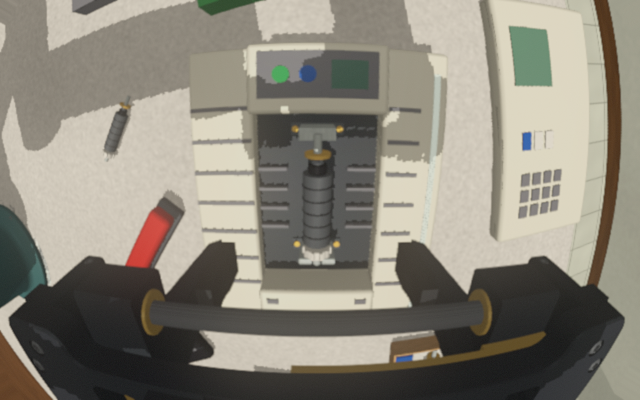

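```bash
cat >> h.py <<'E'
def gori(tilt):
    a=np.r_[EY*np.cos(tilt),np.sin(tilt)]; x=np.r_[EX,0]; y=-a
    return Ro.from_matrix(np.stack([x,y,np.cross(x,y)],1)).as_rotvec()
E
python3 - <<'E'
from bench import bot
from h import *
o=gori(np.deg2rad(6.2))
bot.move_to(S(0.8,0,125),o)
bot.wait(.3)
print(bot.move_l(S(0.8,0,77.5),v=0.06,until_force=6))
s=bot.read_state();print(s["time_s"],s["tool_pos"],S(.8,0,77.5),s["ft_force"])
bot.wait(.3)
bot.clamp(30)
s=bot.read_state();print(s["time_s"],s["tool_pos"],s["ft_force"],s["opening"]*88)
d=bot.get_image("wrist");np.savez("pics/w14.npz",**d);cv2.imwrite("pics/w14.png",d["image"])
E
```

```text
False
33.1333 [0.6150584  0.00918458 0.0778044 ] [0.61468315 0.00923668 0.0775    ] [-0.58418614  0.43294301 -0.44975844]
34.4083 [0.6146569  0.0092156  0.07749494] [ 0.34802282 -0.07139108  0.83362159] 25.45698298576289
```

View pics/w14.png

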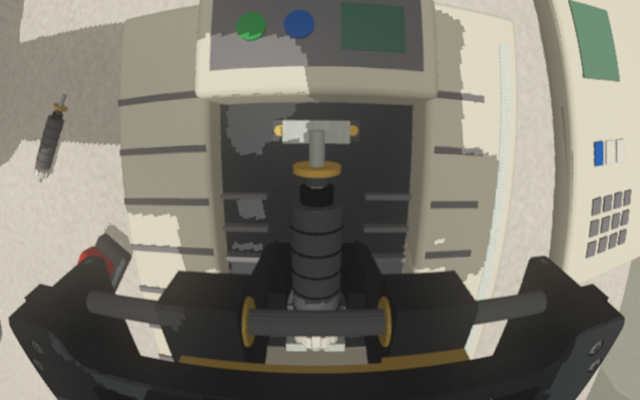

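```bash
python3 - <<'E'
from bench import bot
from h import *
o=gori(np.deg2rad(6.2))
bot.move_l(S(0.8,0,110),v=0.06)
s=bot.read_state();print(s["time_s"],s["ft_force"],s["opening"]*88)
bot.move_l(S(0.8,0,200),v=0.15)
print(bot.ik([0.534,-0.387,0.2],down(.757)))
bot.move_to([0.50,-0.36,0.22],down(.757))
bot.wait(.5)
s=bot.read_state();print(s["time_s"],s["tool_pos"],s["ft_force"],s["opening"]*88,s["qpos"])
d=bot.get_image("wrist");np.savez("pics/w15.npz",**d);cv2.imwrite("pics/w15.png",d["image"])
W=fish_cloud(d);z=W[...,2]
np.save("pics/W15.npy",W)
k=(z>.028)&(z<.038)&(abs(W[...,0]-.53)<.16)&(abs(W[...,1]+.387)<.13)
p=W[k][:,:2].astype(np.float32);print(len(p),cv2.minAreaRect(p))
E
```

```text
35.15 [ 0.13601554  0.62385093 -1.77753672] 24.921409240994166
[-6.64889561e-01  2.66050774e-01  1.68893131e+00 -4.44089210e-16
  1.18661057e+00 -1.42188956e+00]
37.8333 [ 0.50014643 -0.35980659  0.22005616] [ 0.68468528  0.05138389 -1.98782453] 25.12023832533525 [-6.64052880e-01  1.71530652e-01  1.76529464e+00 -3.16487125e-06
  1.20466442e+00 -1.42138323e+00]
4598 ((0.5441678762435913, -0.36612313985824585), (0.3069266080856323, 0.19203709065914154), 5.0460052490234375)
```

View pics/w15.png

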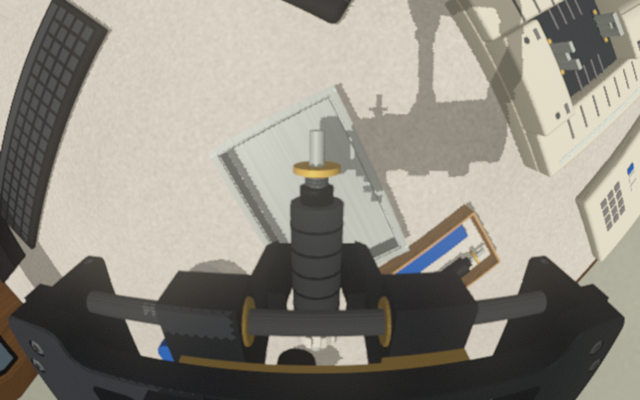

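```bash
python3 - <<'E'
from h import *
from scipy.optimize import least_squares
def fit(P,n):
    def res(a):
        c,s=np.cos(a[2]),np.sin(a[2]);q=P-a[:2];x=abs(q@[c,s])-.0985;y=abs(q@[-s,c])-.0685
        sd=np.where((x>0)&(y>0),np.hypot(np.maximum(x,0),np.maximum(y,0)),np.maximum(x,y));return sd
    r=least_squares(res,[.534,-.387,np.deg2rad(-18)],loss="soft_l1",f_scale=.002)
    print(n,len(P),r.x[:2],np.rad2deg(r.x[2]),np.median(abs(r.fun)))
W=np.load("pics/W15.npy")
for n,W in(("wrist",W),("top",cloud(dict(np.load("pics/top0.npz"))))):
    c,s=np.cos(np.deg2rad(-18)),np.sin(np.deg2rad(-18))
    q=W[...,:2]-[.534,-.387]; k=(W[...,2]>.029)&(W[...,2]<.040)&(abs(q@[c,s])<.12)&(abs(q@[-s,c])<.09)
    fit(W[k][:,:2],n)
# corners by ray
d=dict(np.load("pics/w15.npz"))
for u,v in((337,88),(214,155),(406,248)):
    a=np.array([(u-d["cx"])/d["fx"],(v-d["cy"])/d["fy"]]);th=np.hypot(*a);r=np.r_[a/th*np.sin(th),np.cos(th)]@d["R"]
    C=-d["R"].T@d["t"];print((C+r*(.033-C[2])/r[2]).round(4))
E
```

```text
wrist 4273 [ 0.51981233 -0.38443083] -19.275585601752365 0.002906226176870169
top 591 [ 0.52065767 -0.38629361] -19.428601607814088 0.003561163983329646
[ 0.4528 -0.2778  0.033 ]
[ 0.4028 -0.421   0.033 ]
[ 0.6442 -0.3512  0.033 ]
```

```bash
python3 - <<'E'
from bench import bot
from h import *
W=np.load("pics/W15.npy")
p=np.array([.50015,-.3598]);ty=np.array([np.sin(.757),-np.cos(.757)]);tx=np.array([np.cos(.757),np.sin(.757)])
a=-(W[...,:2]-p)@ty*1000;b=(W[...,:2]-p)@tx*1000;z=W[...,2]*1000
for y0 in range(8,72,6):
    k=(abs(a-y0)<1.5)&(abs(b)<14)&(z>190)&(z<250)
    k[260:]=0
    if k.sum()>3: print(y0,k.sum(),np.percentile(z[k],95).round(1),np.percentile(b[k],[3,97]).round(1))
c=np.array([.5205,-.385])+ty*.004
bot.move_to(np.r_[c,.09],down(.757)); bot.wait(.3)
print(bot.move_l(np.r_[c,.030],v=0.08,until_force=6))
bot.wait(.4)
s=bot.read_state();print(s["time_s"],s["tool_pos"],c,s["ft_force"])
d=bot.get_image("wrist");np.savez("pics/w16.npz",**d);cv2.imwrite("pics/w16.png",d["image"])
E
```

```text
8 144 230.9 [-13.9  13.8]
14 296 234.1 [-11.4  11.4]
20 294 234.0 [-11.2  12.1]
26 324 234.2 [-11.5  12.6]
32 339 233.9 [-11.3  12.3]
38 218 229.3 [-7.2  7.8]
44 134 227.0 [-4.4  5.7]
50 232 232.0 [-9.7 10.5]
56 102 224.5 [-2.9  3.8]
62 107 224.7 [-2.9  3.8]
68 79 224.6 [-2.9  3.7]
False
40.0833 [ 0.52338563 -0.38802729  0.03039909] [ 0.52324698 -0.3879076 ] [ 0.37958139 -0.11827022 -0.9459213 ]
```

View pics/w16.png

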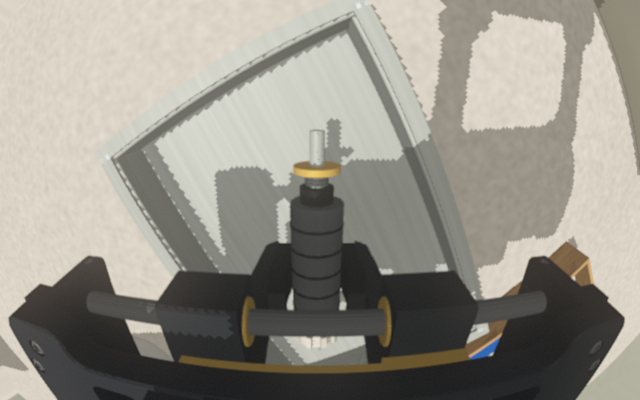

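```bash
python3 - <<'E'
from bench import bot
from h import *
s=bot.read_state();c=np.array([.52325,-.3879])
print(bot.move_l(np.r_[c,.0135],v=0.02,until_force=3.5))
bot.wait(.15)
F=[]
for i in range(6): bot.wait(.03);s=bot.read_state();F.append(s["ft_force"])
print(s["time_s"],s["tool_pos"],np.mean(F,0))
E
```

```text
True
41.15 [ 0.52308713 -0.3877914   0.01606507] [-0.18577677  0.20909118  5.30889565]
```

```bash
python3 - <<'E'
from bench import bot
from h import *
c=np.array([.52325,-.3879])
bot.move_l(np.r_[c,.0165],v=0.02)
bot.gripper_open()
s=bot.read_state();print(s["time_s"],s["tool_pos"],s["ft_force"],s["opening"])
bot.move_l(np.r_[c,.12],v=0.12)
bot.move_to([0.45,-0.33,0.25],down(.757)); bot.wait(.3)
d=bot.get_image("wrist");np.savez("pics/w17.npz",**d);cv2.imwrite("pics/w17.png",d["image"])
bot.move_j([1.246,0.264,1.604,0,1.274,-0.037])
for n in("top","scene"):
    d=bot.get_image(n);np.savez(f"pics/{n}1.npz",**d);cv2.imwrite(f"pics/{n}1.png",d["image"])
s=bot.read_state();print(s["time_s"])
E
```

```text
42.425 [ 0.52325267 -0.38789961  0.0164819 ] [-0.56573006  0.27356256  0.21653335] 0.9993832576990079
48.0917
```

View pics/w17.png

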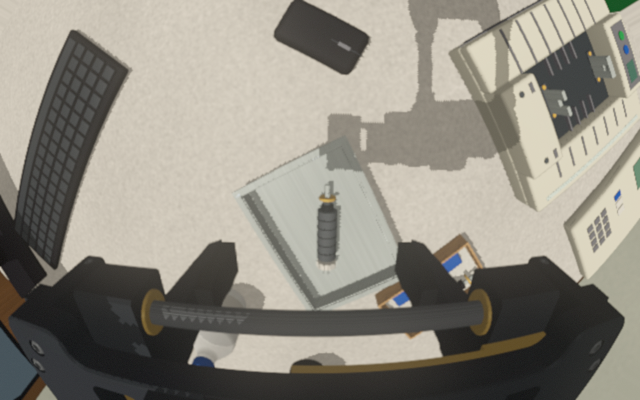

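View pics/top1.png

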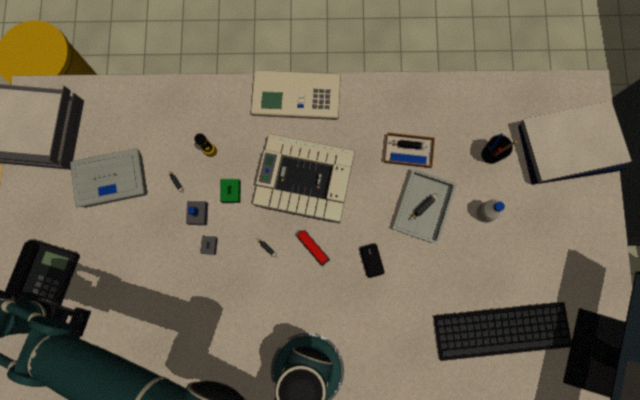

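View pics/scene1.png

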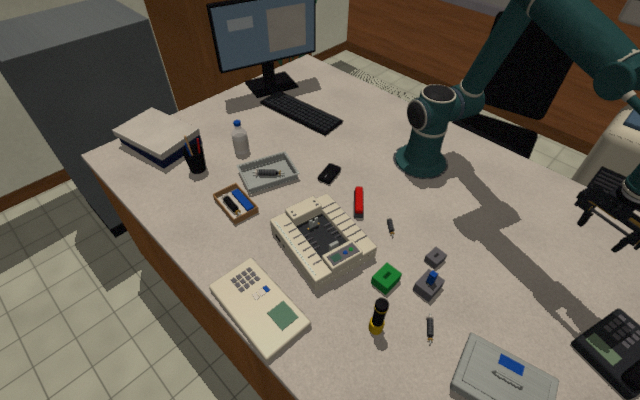

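The top view shows the roller lying in the tray at about (424,207), the scanner bay empty at (303,178), the fork in its stand at (197,212), and everything else where it was. I'm handing it in.

```bash
python3 -c "
from bench import bot
print(bot.sign_off()); print(bot.read_state()['time_s'])"
```

```text
the job is handed in; nothing more can be done
None
the job is handed in; nothing more can be done
```

The worn roller is out of the scanner and lying flat in the steel tray. The fork is back upright in its stand, and I handed the job in at about 48 s on the robot clock.

- **Freeing the bar:** I pushed the collar in to its dead stop, seen as a jump in force past about 10.8 N. The highest averaged push was 13.5 N, below the 17 N that bends the bar. I raised that end about 20 mm at 12–13.5 N; the depth image put the bar roughly 10 mm above the plate. I then let it spring out gently onto the plate's top.
- **Fork:** It went into the slot until the shoulder met the stand. The wrist view afterwards showed the handle square, centred on the stand and at the same height as at the start.
- **Roller:** I gripped it by the rubber, and it was level in the fingers when checked. I lowered it until it touched the tray floor (about 5 N) before opening the gripper.
- **Last checks:** The wrist, top and scene pictures show the roller in the tray and the bay empty. By eye, nothing else on the desk had moved.
- **Disagreements:** Depth readings came out 1–2 mm high throughout. The tray's centre differed by up to about 3 mm between methods, but the roller still ended up well inside the walls. No check failed.

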